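# Load the bench mixer and set its click timer

### The arm

A 6-joint arm with a two-finger parallel gripper is mounted at the origin on a cart in front of the work surface, level with it; the furniture and walls round the work are solid. World frame = base frame: x ahead of the robot, y to its left, z up, the work surface at z = 0. Lengths are in mm, angles in rad, forces in N, time in s.
With the tool pointing down it reaches from about 350 to 775 mm from the base axis. Payload 7.3 kg.
Tool frame: the origin (TCP) lies midway between the tips of the shut fingers; the grasp point (between the pads) lies bot.tcp_to_grasp behind it (bot.tcp_to_grasp is the distance from the TCP to the grasp point, in mm); z points along the fingers, y is the direction in which the jaws open and shut (so a half turn about z gives the same grasp; the last joint's range is limited). The gripper opens to 92 mm and grips with 3 to 60 N. Pads are 19 mm wide; open, the fingers measure 130 mm over their backs; the gripper's body (75 mm by 190 mm) begins 47 mm behind the grasp point.
Start: joints at [-1.383, 0.342, 1.524, -0, 1.275, -0.146], TCP at [172.031, -496.034, 226.741] pointing down, gripper open.
Joint ranges: [-2.53, 2.53], [-0.77, 2.02], [0.04, 2.7], [-1, 4.14], [0.28, 2.66], [-3.11, 3.11]. Speed limits (rad/s): [2.57, 2.57, 3.14, 3.14, 3.14, 3.14].

### API

Orientations are given as [roll, pitch, yaw] about the fixed x, y, z axes, in that order (R = Rz(yaw) Ry(pitch) Rx(roll)).
In Python, from plant import bot gives the robot as it stands.
- The arm moves only by the shell command python3 -m inch 'ROWS'. ROWS is JSON, one flat list of numbers, 7 for each row, row after row: the shift along the world's x, y, z in cm, then the turn, a rotation vector about the world's x, y, z in degrees, then the gripper command: -1 is shut, 1 is fully open, values between are in proportion. In form: [tx, ty, tz, ax, ay, az, fingers, tx, ty, tz, ax, ay, az, fingers, ...]. A call has exactly 5 rows; each row is the pose to reach, as a shift and turn from the pose measured when the call began; what a row does not reach only later rows make up. A row lasts 1/10 s, in which the tool goes at most 50 mm and 8.59 degrees, less where a joint would pass 70% of its speed; a pose out of reach is approached as far as the arm can. A call with a gripper value outside its range is refused whole. The fingers move at their own pace and stop on an object; the grip force is fixed at half the most. Time passes only in rows, so rows that repeat a pose let the fingers close, or fill a call up. It gives the time, the measured TCP pose, the force and the opening at its end, in the units of the state.
- bot.get_obs(): the state, without advancing time (a new reading comes with each control period).
- bot.capture(name): name is "side" or "top"; returns the picture (480x640x3 uint8, red, green, blue); there is no depth.
- bot.calibration(name): a dict with "fx", "fy", "cx", "cy" (pixels), "cam_to_world" (4x4, takes a point from camera to world coordinates). Camera axes: x right, y down, z forward; pixel columns grow to the right and rows downward; lengths in mm; the calibration is good to about 2 mm. A picture is of the moment at which its call begins. calibration takes no time and is no camera call.
- bot.close_job(): hands the job in, once; it reports no verdict.
The state is a dict: "time": time; "joint_positions": joint angles; "dq": joint speeds; "tau": joint torques, N m; "tool_pos": TCP position; "tcp_rot": TCP orientation; "contact_force": force on the tool from outside, world axes, zero at the start; "moment": the same for the moment, N m; "grip_width": finger opening in mm.
Only numpy, scipy, OpenCV 4.12 (cv2) and the standard library are available. Lean on these libraries where they do the work, as an engineer would, in place of code of your own. Each camera call takes 0.05 s, during which the arm holds its last target.

### The job

Load the bench mixer: stand the smaller of the two capped jars upright and fully down in its round cup and let go, and leave the other things where they are. Then push the timer dial down against its spring with feeling (about 15 N; it is locked until pushed in, and must not be rammed onto its stop) and, keeping it down, turn it clockwise, counting the clicks, to the fifth short mark after the long zero mark. Do not go past that mark, and let the dial spring up again.

Things in the scene. Friction and masses are not known exactly. Their poses are not given: they have to be found in the camera images.
- jar_small_center (a point): centre, half-way up, of the smaller capped jar: an upright round jar 41 mm across and 63 mm high (its cap, 37 mm across, is the top 10 mm and is fixed), about 50 g; z is its upright axis. It starts on the bench to the left or to the right of the mixer; the larger jar is on the other side.
- cup_floor (a point): centre of the inner floor of the mixer's round black cup, 63 mm above the bench; the cup is 47 mm across inside, its wall 5 mm thick, its rim 13 mm above this point. The seated jar's centre is 31.5 mm above this point. Axes: those of the mixer, z up.
- dial_axis (a point): where the dial's upright axis meets the mixer's deck, 60 mm above the bench. The black dial has a round skirt 60 mm across; on it stands a grip bar, centred, 50 long, 12 wide, 21 mm high, a white pointer line on one end. Its height varies and is not measured: skirt top 15 to 29 mm, bar top 36 to 50 mm above this point. Find it by touch: fingertips lowered beside the bar come to rest on the skirt.
- mixer: white bench mixer 120 x 210 x 60 mm, fixed; origin under its centre, x to its back, y to its left (cup left, dial right), z up. The dial's spring holds it up with 3 N, plus 3 N per mm. The dial is locked until pushed down 3.5 mm (13.5 N); its stop is at 5 mm (18 N). Pushed in, each click takes about 0.17 N m to pass and pulls the dial to the nearest mark.
- dial (a joint): dial angle in rad, growing clockwise seen from above; a click every 0.524 (30 degrees). 0 = pointer at the long zero mark, k x 0.524 = at the k-th short mark; stops just before 0 and after mark 10. Starts at mark 0, 1 or 2. Pointer direction, counter-clockwise from world x = mixer's yaw + 2.618 - joint.
- stop_ring: hidden steel ring under the dial, level with the deck, that ends its downward travel after 5 mm; origin on the dial's axis 3 mm below the deck. It must not bear more than 6 N, so push the dial with less than 24 N in all.
- fifth_mark (a point): middle of the fifth short mark, a 6 mm black line on the deck, 38.5 mm from the dial's axis, straight behind it (mixer's +x).
- jar_large: the larger capped jar, 50 mm across and 78 mm high, origin at the centre of its underside; does not go in the cup; to be left alone.
- tweezers: steel tweezers, 122 mm long, 8 mm high, lying near the right end of the bench; to be left alone.
- weighing_boat: shallow white weighing boat 91 x 25 x 10 mm, lying on the right behind the jar's place; to be left alone.
- console: small beige display box 88 x 73 x 56 mm at the right, at the back; to be left alone.
- jar_small: the same small jar; origin at the centre of its underside.
Mind the look-alikes: they are no part of the job. Leave any turquoise look-alike of the jar_small alone.

How it is judged:
By the outcome, as a careful person would: the job done as asked, in the order asked, and still so for the second after the job is handed in, with the robot touching nothing.
It also fails if it takes over 61 s, if anything falls off the work surface, if the arm or the gripper's body presses on something with over 40 N, if the wrist force passes 120 N, or if a joint passes its speed limit or range.

## Working session

There is one attempt and no reset: what is moved stays moved. The work goes in short steps, Python scripts to look and compute and a shell command to move; the robot and the scene stay as the last step left them, time stands still between calls to the robot, and variables do not carry over. Pictures are saved under pics/ and viewed, and the job is handed in when it is done.

```bash
ls; mkdir -p pics; python3 - <<'E'
from plant import bot
import cv2,json
for n in("side","top"):
    im=bot.capture(n); cv2.imwrite(f"pics/{n}0.png",im[:,:,::-1]); c=bot.calibration(n); print(n,c)
print(bot.get_obs(),bot.tcp_to_grasp)
E
```

```text
pics
side {'fx': 543.4970661842101, 'fy': 543.4970661842101, 'cx': 322.2372933029149, 'cy': 239.25301610043775, 'cam_to_world': array([[ 8.92966387e-01, -1.58356678e-01,  4.21348067e-01,
         3.90033924e+01],
       [-4.49735345e-01, -3.52739613e-01,  8.20556448e-01,
        -9.91363806e+02],
       [ 1.86855607e-02, -9.22224446e-01, -3.86203213e-01,
         5.44179308e+02],
       [ 0.00000000e+00,  0.00000000e+00,  0.00000000e+00,
         1.00000000e+00]])}
top {'fx': 535.8676356161828, 'fy': 535.8676356161828, 'cx': 316.22170099290156, 'cy': 233.57615023266442, 'cam_to_world': array([[ 2.64862657e-02, -9.91663258e-01,  1.26104959e-01,
         4.12677061e+02],
       [-9.99412518e-01, -2.90132595e-02, -1.82441511e-02,
        -2.80685423e+01],
       [ 2.17507702e-02, -1.25547655e-01, -9.91849127e-01,
         1.22920850e+03],
       [ 0.00000000e+00,  0.00000000e+00,  0.00000000e+00,
         1.00000000e+00]])}
{'time': 0.1, 'joint_positions': array([-1.38300004e+00,  3.42643712e-01,  1.52494787e+00, -2.11304136e-05,
        1.27538453e+00, -1.45999334e-01]), 'dq': array([-0.00098309, -0.00152798, -0.00318002, -0.0015214 ,  0.00012634,
       -0.00013982]), 'tau': array([ 1.94572960e-03, -4.32005703e+01, -2.44694549e+01,  7.19447667e-02,
        5.26295300e-02, -3.39239284e-05]), 'tool_pos': array([ 171.95157724, -495.64835447,  226.11009281]), 'tcp_rot': array([-3.14022097e+00, -1.81276882e-04,  3.33801659e-01]), 'contact_force': array([ 0.46069544,  0.31211642, -0.23943805]), 'moment': array([-0.01287242, -0.02569179,  0.00864863]), 'grip_width': 91.41878269146895} 18.8
```

View pics/side0.png

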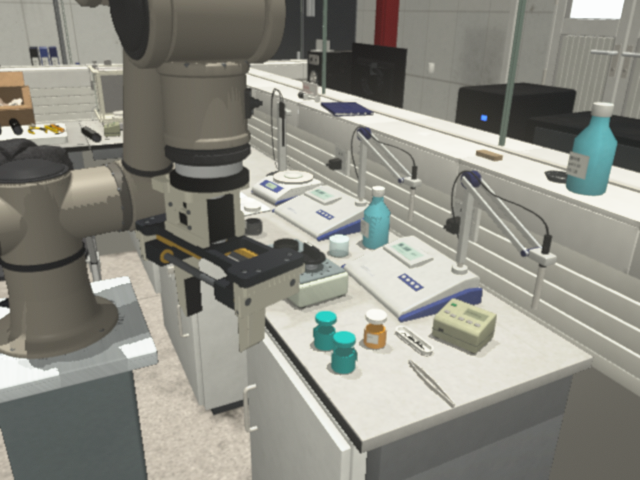

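View pics/top0.png

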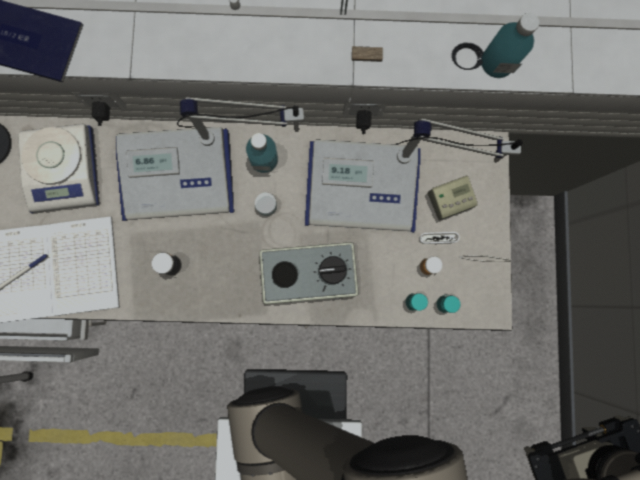

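```bash
python3 - <<'E'
import cv2
t=cv2.imread("pics/top0.png"); s=cv2.imread("pics/side0.png")
cv2.imwrite("pics/t1.png",cv2.resize(t[225:325,250:470],None,fx=3.6,fy=3.6,interpolation=cv2.INTER_CUBIC))
cv2.imwrite("pics/s1.png",cv2.resize(s[220:400,260:500],None,fx=3.3,fy=3.3,interpolation=cv2.INTER_CUBIC))
E
```

```text
(no output)
```

View pics/t1.png

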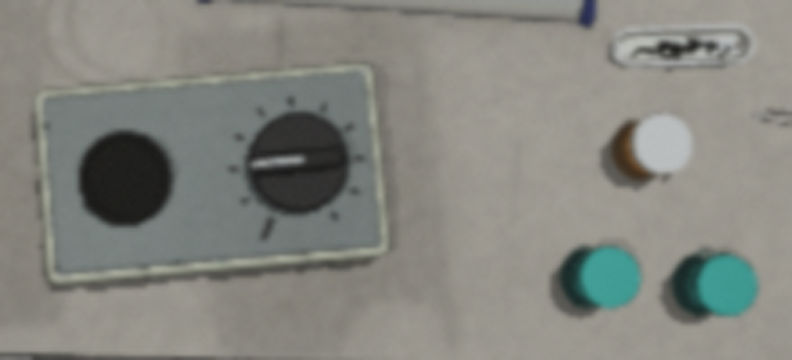

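View pics/s1.png

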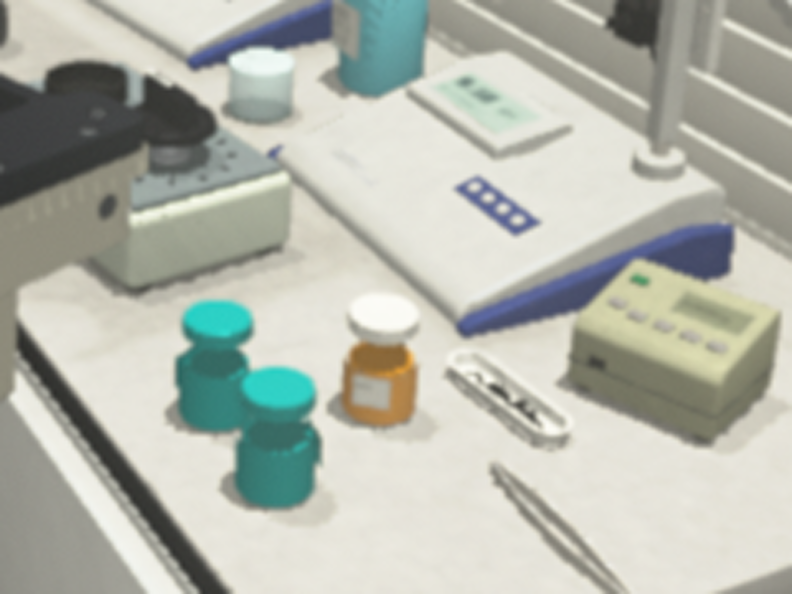

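```bash
cat > h.py <<'E'
import numpy as np,cv2
from plant import bot
def ray(n,u,v):
    c=bot.calibration(n);M=np.array(c["cam_to_world"]);d=M[:3,:3]@np.array([(u-c["cx"])/c["fx"],(v-c["cy"])/c["fy"],1]);return M[:3,3],d
def onz(n,u,v,z):
    o,d=ray(n,u,v);return (o+d*(z-o[2])/d[2])
def proj(n,p):
    c=bot.calibration(n);M=np.array(c["cam_to_world"]);q=M[:3,:3].T@(np.array(p)-M[:3,3]);return c["fx"]*q[0]/q[2]+c["cx"],c["fy"]*q[1]/q[2]+c["cy"]
E
python3 - <<'E'
from h import *
t=cv2.imread("pics/top0.png");S=4
g=cv2.resize(t,None,fx=S,fy=S,interpolation=cv2.INTER_CUBIC)
hsv=cv2.cvtColor(g,cv2.COLOR_BGR2HSV)
def blobs(m,roi,mn):
    x0,y0,x1,y1=[S*a for a in roi];mm=np.zeros_like(m);mm[y0:y1,x0:x1]=m[y0:y1,x0:x1]
    cs,_=cv2.findContours(mm,cv2.RETR_EXTERNAL,cv2.CHAIN_APPROX_NONE)
    return [c for c in cs if cv2.contourArea(c)>mn*S*S]
w=((hsv[...,2]>165)&(hsv[...,1]<40)).astype(np.uint8)*255
for nm,roi,z in(("small",(415,250,450,285),63),("large",(145,245,190,285),78)):
    for c in blobs(w,roi,60):
        e=cv2.fitEllipse(c);u,v=(np.array(e[0])+.5)/S-.5
        p=onz("top",u,v,z);k=np.linalg.norm(onz("top",u+1,v,z)-p);print(nm,u,v,np.array(e[1])/S*k,p)
d=(hsv[...,2]<75).astype(np.uint8)*255
for nm,roi,z in(("cup",(268,255,303,293),76),("dial",(312,250,352,288),82)):
    for c in blobs(d,roi,100):
        h=cv2.convexHull(c);e=cv2.fitEllipse(h);u,v=(np.array(e[0])+.5)/S-.5
        p=onz("top",u,v,z);k=np.linalg.norm(onz("top",u+1,v,z)-p);print(nm,u,v,np.array(e[1])/S*k,p)
# ticks
pts=[]
for c in blobs((cv2.cvtColor(g,cv2.COLOR_BGR2GRAY)<100).astype(np.uint8)*255,(305,245,358,297),1):
    m=cv2.moments(c);u,v=m["m10"]/m["m00"],m["m01"]/m["m00"];u,v=(u+.5)/S-.5,(v+.5)/S-.5
    print("tick",u,v,cv2.contourArea(c)/16,onz("top",u,v,60).round(1))
# deck border
gg=cv2.cvtColor(g,cv2.COLOR_BGR2LAB); 
lo=((hsv[...,0]>80)&(hsv[...,0]<110)&(hsv[...,1]>18)).astype(np.uint8)*255
for c in blobs(lo,(255,235,362,310),500):
    r=cv2.minAreaRect(c);b=(cv2.boxPoints(r)+.5)/S-.5
    P=np.array([onz("top",*q,60) for q in b]);print("deck",P.round(1),P.mean(0),[np.linalg.norm(P[i]-P[i-1]) for i in range(4)])
E
```

```text
small 434.20367431640625 264.3647155761719 [33.77721412 36.01807114] [ 500.59939485 -309.51398736   63.        ]
large 161.4201202392578 262.5214538574219 [40.52452331 42.64995518] [487.01156099 279.97677852  78.        ]
cup 284.34881591796875 274.1845397949219 [55.86520167 57.02692054] [469.4724156   16.78889309  76.        ]
dial 332.2771911621094 270.0004577636719 [59.68001221 62.46873337] [480.94584696 -85.62836605  82.        ]
tick 323.93255512321656 287.8613813229572 16.0625 [443.  -69.5  60. ]
tick 342.425505050505 284.5056818181818 4.125 [ 451.3 -109.5   60. ]
tick 317.58676470588233 280.29558823529413 2.65625 [459.  -55.3  60. ]
tick 347.89484126984127 277.65277777777777 3.9375 [ 466.5 -121.2   60. ]
tick 314.42559523809524 271.54538690476187 3.5 [477.8 -47.9  60. ]
tick 316.06018518518516 262.725 2.8125 [497.2 -50.9  60. ]
tick 321.9871794871795 255.69978632478632 2.4375 [512.9 -63.5  60. ]
tick 332.6067953890911 269.8340113006739 712.53125 [482.6 -87.4  60. ]
tick 330.3859819121447 252.75290697674419 4.03125 [519.9 -81.7  60. ]
```

```bash
python3 - <<'E'
from h import *
from scipy.optimize import least_squares
T={10:(451.3,-109.5),1:(459,-55.3),9:(466.5,-121.2),2:(477.8,-47.9),3:(497.2,-50.9),4:(512.9,-63.5),5:(519.9,-81.7)}
k=np.array(list(T));P=np.array(list(T.values()))
f=lambda x:(np.c_[x[0]+x[3]*np.cos(x[2]+2.618-k*.5236),x[1]+x[3]*np.sin(x[2]+2.618-k*.5236)]-P).ravel()
r=least_squares(f,[482,-86,0,38.5]);print(r.x,r.fun.round(1))
t=cv2.imread("pics/top0.png");S=4
g=cv2.resize(t,None,fx=S,fy=S,interpolation=cv2.INTER_CUBIC);hsv=cv2.cvtColor(g,cv2.COLOR_BGR2HSV)
m=((hsv[...,2]>130)).astype(np.uint8)*255;mm=np.zeros_like(m);mm[262*S:278*S,318*S:342*S]=m[262*S:278*S,318*S:342*S]
cs,_=cv2.findContours(mm,0,1);c=max(cs,key=cv2.contourArea);rr=cv2.minAreaRect(c);b=(cv2.boxPoints(rr)+.5)/S-.5
Q=np.array([onz("top",*q,103) for q in b]);print(Q.round(1))
E
```

```text
[ 4.81958045e+02 -8.61975100e+01  1.14415110e-01  3.84018345e+01] [-0.2  0.4  0.1 -0.1  0.2 -0.2 -0.2 -0.1  0.  -0.1 -0.1  0.2  0.2 -0.1]
[[481.8 -68.9 103. ]
 [483.3 -85.7 103. ]
 [480.9 -85.9 103. ]
 [479.5 -69.1 103. ]]
```

```bash
python3 - <<'E'
from h import *
print(proj("side",(500.6,-309.5,63)),proj("side",(500.6,-309.5,0)),proj("side",(482,-86.2,60)))
s=cv2.imread("pics/side0.png");S=4
g=cv2.resize(s,None,fx=S,fy=S,interpolation=cv2.INTER_CUBIC);hsv=cv2.cvtColor(g,cv2.COLOR_BGR2HSV)
def f(m,roi):
    x0,y0,x1,y1=[S*a for a in roi];mm=np.zeros(m.shape,np.uint8);mm[y0:y1,x0:x1]=m[y0:y1,x0:x1]*255
    c=max(cv2.findContours(mm,0,1)[0],key=cv2.contourArea);return [a/S for a in cv2.boundingRect(c)]
print(f((hsv[...,2]>165)&(hsv[...,1]<35),(362,306,390,326)))
print(f((hsv[...,1]>110)&(hsv[...,0]<25),(355,310,395,355)))
E
python3 -m inch '[4.3,2.5,0,0,0,-4,0.3, 8.6,5,0,0,0,-8,0.3, 12.9,7.5,0,0,0,-12.6,0.3, 17.2,10,-1,0,0,-12.6,0.3, 21.5,12.5,-2,0,0,-12.6,0.3]'
```

```text
(np.float64(378.0660004335881), np.float64(314.5106411427451)) (np.float64(375.993577126488), np.float64(345.3624107501239)) (np.float64(312.23268849071604), np.float64(267.043290800133))
[362.0, 306.0, 28.0, 20.0]
[364.25, 324.0, 21.5, 24.5]
time: 0.6
tool_pos: [387.2, -370.2, 206.2]
tcp_rot: [-3.141, -0.0, 0.113]
contact_force: [-0.6, -0.5, 1.3]
grip_width: 60.7
```

```bash
python3 -m inch '[3.8,2.0,-2,0,0,0,0.3, 7.6,4.0,-4.5,0,0,0,0.3, 11.3,6.1,-7,0,0,0,0.3, 11.3,6.1,-9,0,0,0,0.3, 11.3,6.1,-9,0,0,0,0.3]'
python3 - <<'E'
from h import *
for n in("side","top"):
    im=bot.capture(n)[:,:,::-1]; cv2.imwrite(f"pics/{n}2.png",im)
    r=im[200:380,260:500] if n=="side" else im[200:330,340:510]
    cv2.imwrite(f"pics/{n}2c.png",cv2.resize(r,None,fx=3.3,fy=3.3,interpolation=cv2.INTER_CUBIC))
E
```

```text
time: 1.1
tool_pos: [499.2, -306.8, 112.6]
tcp_rot: [-3.135, 0.005, 0.116]
contact_force: [0.0, -0.1, 0.5]
grip_width: 59.6
```

View pics/side2c.png

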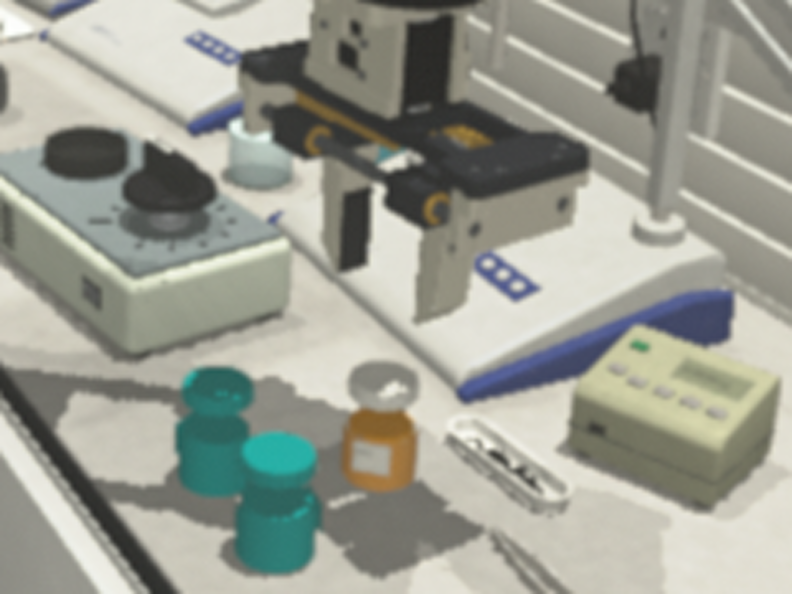

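View pics/top2c.png

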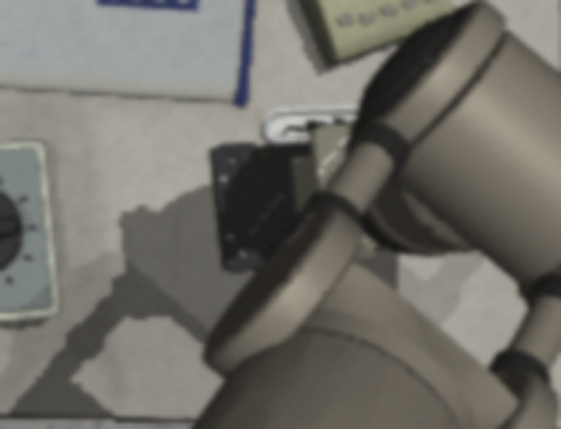

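```bash
python3 - <<'E'
from h import *
print(proj("side",(499.2,-306.8,112.6)))
for q in((352,268),(440,318),(383,386),(378,455),(167,212)): print(q[0]/3.3+260,q[1]/3.3+200)
# side: jar body below and cap, by mask
s=cv2.imread("pics/side2.png");h=cv2.cvtColor(s,cv2.COLOR_BGR2HSV)
m=((h[...,1]>120)&(h[...,0]<22)).astype(np.uint8);m[:, :355]=0;m[:,395:]=0;m[:315]=0;m[352:]=0
n,l,st,ce=cv2.connectedComponentsWithStats(m);print(st[1:],ce[1:])
print(proj("side",(482,-86.2,60)), [proj("side",(482+38.5*np.cos(.114+2.618-k*.5236),-86.2+38.5*np.sin(.114+2.618-k*.5236),60)) for k in(0,5,10)])
E
```

```text
(np.float64(378.22102635114624), np.float64(288.55531926537316))
366.6666666666667 281.21212121212125
393.33333333333337 296.3636363636364
376.06060606060606 316.969696969697
374.54545454545456 337.8787878787879
310.6060606060606 264.24242424242425
[[364 324  22  25 309]] [[375.43042071 335.06796117]]
(np.float64(312.23268849071604), np.float64(267.043290800133)) [(np.float64(293.4638949481581), np.float64(267.1905041715284)), (np.float64(327.80393671191456), np.float64(262.92444080564513)), (np.float64(303.2604741756443), np.float64(274.3652450441217))]
```

```bash
python3 - <<'E'
from h import *
s=cv2.imread("pics/side2.png")
cv2.imwrite("pics/z1.png",cv2.resize(s[250:350,345:420],None,fx=8,fy=6*8/6,interpolation=cv2.INTER_CUBIC)[:, :600][:600])
R=lambda y:np.array([[np.cos(y),-np.sin(y)],[np.sin(y),np.cos(y)]])
# expected pixel of pad bottom corners
w=59.6/2
for sy in(1,-1):
  for sx in(-9.5,9.5):
    p=np.array([499.2,-306.8])+R(.116)@np.array([sx,sy*w]);q=proj("side",(*p,112.6));print(sy,sx,np.array(q).round(1),((q[0]-345)*8,(q[1]-250)*8))
E
```

```text
1 -9.5 [363.1 283. ] (np.float64(144.7370510728756), np.float64(263.8575531629035))
1 9.5 [371.7 280.4] (np.float64(213.98291595841192), np.float64(243.03691984024726))
-1 -9.5 [385.1 297.2] (np.float64(320.7619743862033), np.float64(377.9005343993722))
-1 9.5 [394.  294.3] (np.float64(391.60580232672146), np.float64(354.7981302477506))
```

View pics/z1.png

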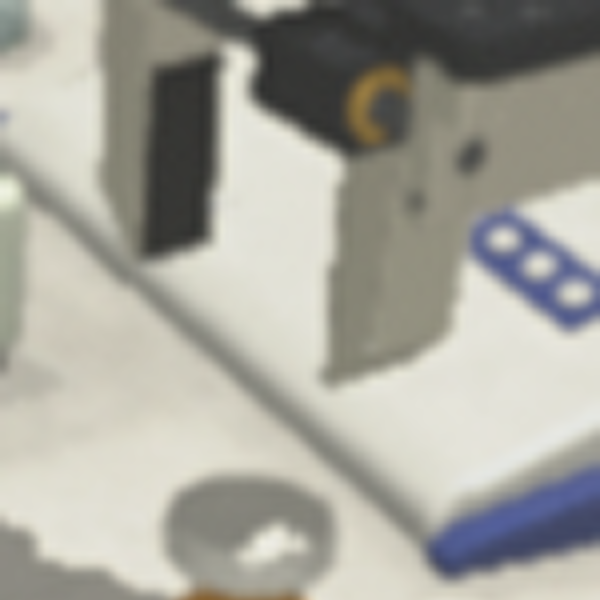

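```bash
python3 - <<'E'
from h import *
s=cv2.imread("pics/side2.png");x0,y0=255,225;S=8
g=cv2.resize(s[y0:y0+75,x0:x0+95],None,fx=S,fy=S,interpolation=cv2.INTER_CUBIC)
def circ(c,r,z,col):
    for a in np.arange(0,2*np.pi,.15):
        u,v=proj("side",(c[0]+r*np.cos(a),c[1]+r*np.sin(a),z));cv2.circle(g,(int((u-x0+.5)*S),int((v-y0+.5)*S)),1,col,-1)
circ((469.5,16.8),28.5,76,(0,0,255))
for k in range(11):
    a=.114+2.618-k*.5236;u,v=proj("side",(482+38.5*np.cos(a),-86.2+38.5*np.sin(a),60));cv2.circle(g,(int((u-x0+.5)*S),int((v-y0+.5)*S)),2,(0,0,255),-1)
cv2.imwrite("pics/z2.png",g)
E
```

```text
(no output)
```

View pics/z2.png

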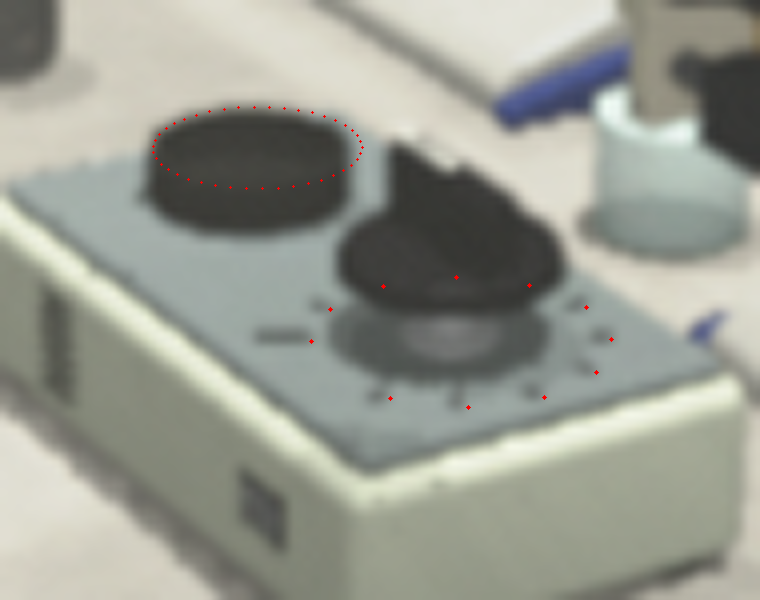

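```bash
python3 -m inch '[-0.07,-0.17,-3,0,0,0,0.3, -0.07,-0.17,-5,0,0,0,0.3, -0.07,-0.17,-5,0,0,0,0.3, -0.07,-0.17,-5,0,0,0,0.3, -0.07,-0.17,-5,0,0,0,0.3]'
```

```text
time: 1.7
tool_pos: [499.8, -312.1, 68.2]
tcp_rot: [3.141, -0.002, 0.113]
contact_force: [0.4, 1.3, -0.0]
grip_width: 59.7
```

```bash
python3 - <<'E'
from h import *
def sh(p,d):
    u,v=proj("side",p);return onz("side",u+d[0],v+d[1],p[2])
print(sh((482,-86.2,60),(-1.3,-1.0)),sh((469.5,16.8,76),(-1.0,0.1)),onz("side",376.2,315,63),proj("side",(499,-308.8,63)))
print(bot.get_obs()["tool_pos"])
# triangulate jar-> least squares of rays
def tri(a,b):
    o1,d1=ray("top",*a);o2,d2=ray("side",*b);A=np.c_[d1,-d2];t=np.linalg.lstsq(A,o2-o1,rcond=None)[0];return o1+d1*t[0],o2+d2*t[1]
print(tri((433.9,265.0),(376.2,315)))
E
```

```text
[481.62691048 -80.80585158  60.        ] [467.28902232  17.18418293  76.        ] [ 496.78480067 -309.53856396   63.        ] (np.float64(377.0635352949885), np.float64(314.52236299386595))
[ 499.75739636 -312.10690762   68.18733922]
(array([ 499.23669081, -308.99985945,   62.35478224]), array([ 497.694417  , -308.18377024,   62.0438918 ]))
```

```bash
python3 -m inch '[-0.15,0.3,0,0,0,0,0.3, -0.15,0.3,-1.5,0,0,0,0.3, -0.15,0.3,-3,0,0,0,0.3, -0.15,0.3,-4.3,0,0,0,0.3, -0.15,0.3,-4.8,0,0,0,0.3]'
python3 -m inch '[0,0,0,0,0,0,0.3, 0,0,0,0,0,0,0.3, 0,0,0,0,0,0,0.3, 0,0,0,0,0,0,0.3, 0,0,0,0,0,0,0.3]'
```

```text
time: 2.2
tool_pos: [497.9, -308.8, 19.5]
tcp_rot: [3.142, -0.001, 0.113]
contact_force: [-0.0, 0.9, -0.3]
grip_width: 60.0
time: 2.7
tool_pos: [498.1, -308.9, 19.9]
tcp_rot: [3.141, -0.002, 0.113]
contact_force: [0.1, -0.1, -0.5]
grip_width: 59.6
```

```bash
python3 -m inch '[0,0,0,0,0,0,-0.3, 0,0,0,0,0,0,-1, 0,0,0,0,0,0,-1, 0,0,0,0,0,0,-1, 0,0,0,0,0,0,-1]'
python3 - <<'E'
from h import *
im=bot.capture("side")[:,:,::-1]; cv2.imwrite("pics/s3.png",im)
cv2.imwrite("pics/s3c.png",cv2.resize(im[270:370,330:430],None,fx=6,fy=6,interpolation=cv2.INTER_CUBIC)); o=bot.get_obs();print(o["grip_width"],o["contact_force"])
E
```

```text
time: 3.2
tool_pos: [498.1, -308.8, 19.9]
tcp_rot: [3.141, -0.002, 0.113]
contact_force: [-0.1, 0.8, 1.5]
grip_width: 38.9
38.88296455202781 [-0.17180995 -0.09692405  1.01849518]
```

View pics/s3c.png

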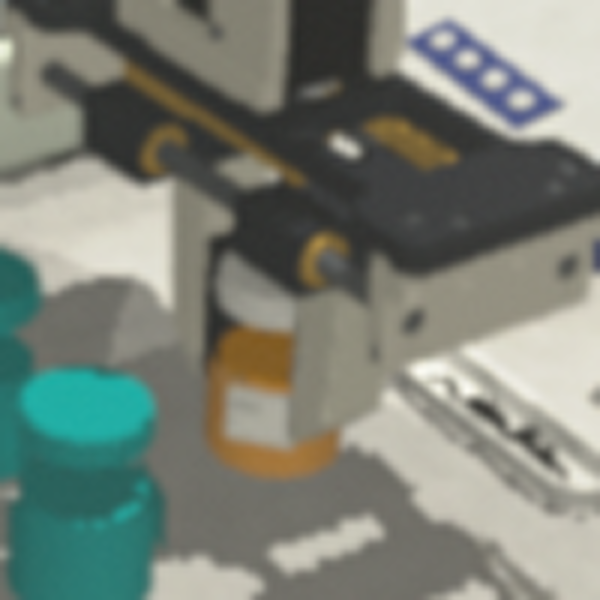

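```bash
python3 -m inch '[0,0,1,0,0,0,-1, 0,0,4,0,0,0,-1, 0,0,8,0,0,0,-1, 0,0,12,0,0,0,-1, 0,0,15,0,0,0,-1]'
python3 -m inch '[0,3,0,0,0,0,-1, 0,7,0,0,0,0,-1, 0,11,0,0,0,0,-1, -0.5,15.5,0,0,0,0,-1, -1,20,0,0,0,0,-1]'
```

```text
time: 3.75
tool_pos: [498.5, -309.2, 173.3]
tcp_rot: [3.139, -0.004, 0.113]
contact_force: [0.6, -0.4, -1.3]
grip_width: 39.1
time: 4.25
tool_pos: [488.2, -107.8, 174.0]
tcp_rot: [3.138, -0.004, 0.112]
contact_force: [0.4, -0.1, -1.4]
grip_width: 39.1
```

```bash
python3 -m inch '[-0.7,4,0,0,0,0,-1, -1.4,8.5,0,0,0,0,-1, -2,12.5,-1,0,0,0,-1, -2,12.5,-4,0,0,0,-1, -2,12.5,-6.5,0,0,0,-1]'
python3 -m inch '[0,0,0,0,0,0,-1, 0,0,0,0,0,0,-1, 0,0,0,0,0,0,-1, 0,0,0,0,0,0,-1, 0,0,0,0,0,0,-1]'
python3 - <<'E'
from h import *
im=bot.capture("side")[:,:,::-1]; cv2.imwrite("pics/s4.png",im)
cv2.imwrite("pics/s4c.png",cv2.resize(im[190:290,250:350],None,fx=6,fy=6,interpolation=cv2.INTER_CUBIC))
im=bot.capture("top")[:,:,::-1]; cv2.imwrite("pics/t4.png",im)
cv2.imwrite("pics/t4c.png",cv2.resize(im[225:325,230:370],None,fx=5,fy=5,interpolation=cv2.INTER_CUBIC)); o=bot.get_obs();print(o["tool_pos"])
E
```

```text
time: 4.75
tool_pos: [468.2, 18.6, 109.1]
tcp_rot: [3.138, -0.006, 0.115]
contact_force: [0.6, -0.7, -1.1]
grip_width: 39.0
time: 5.25
tool_pos: [468.8, 18.2, 110.0]
tcp_rot: [3.137, -0.008, 0.115]
contact_force: [0.8, 0.2, -0.4]
grip_width: 39.0
[468.50315781  18.35195989 109.64655276]
```

View pics/s4c.png

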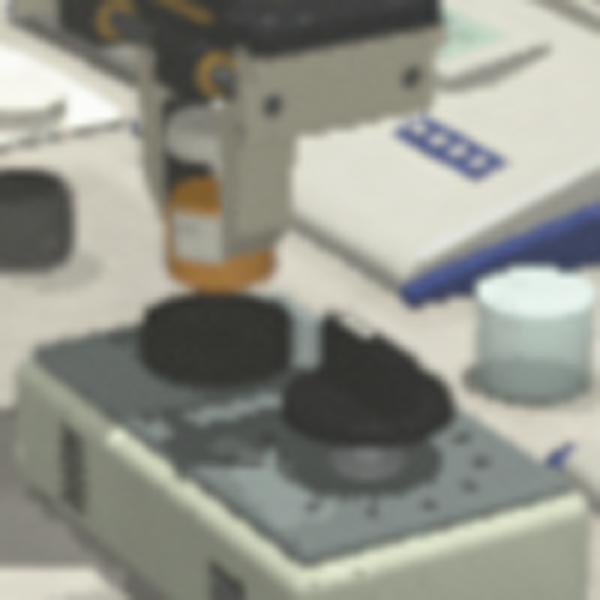

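View pics/t4c.png

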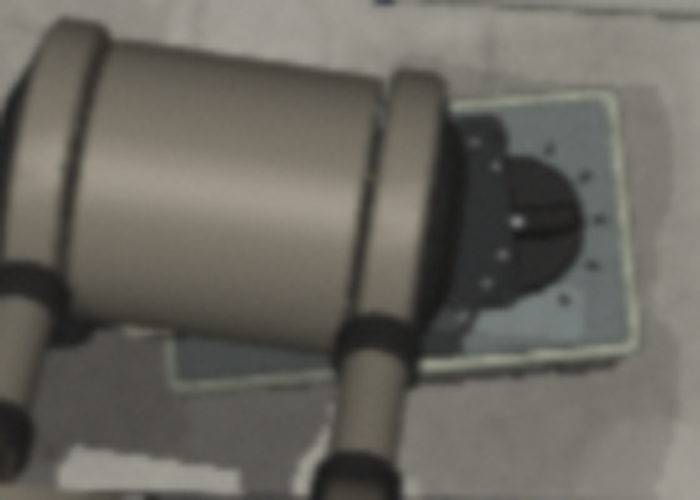

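```bash
python3 - <<'E'
from h import *
for p in((468.5,18.3,109.6),(468.5,18.3,95),(468.5,18.3,76),(468.5,18.3,68)): print(np.array(proj("side",p)).round(2))
print(np.array(proj("side",(463.5,18.3,76))),proj("side",(468.5,13.3,76)))
s=cv2.imread("pics/s4.png");h=cv2.cvtColor(s,cv2.COLOR_BGR2HSV)
for r in range(232,256,2):
    row=s[r,270:302].max(1);xs=np.where(row<75)[0]
    print(r,(xs.min()+270,xs.max()+270) if len(xs) else None, end=' ')
m=((h[...,1]>120)&(h[...,0]<22));
for r in range(220,240,2):
    xs=np.where(m[r,265:305])[0]; print(r,(xs.min()+265,xs.max()+265) if len(xs) else None)
E
```

```text
[285.92 228.46]
[285.96 234.7 ]
[286.03 242.73]
[286.05 246.08]
[283.91925936 243.09362982] (np.float64(286.9308918313586), np.float64(243.54542158601672))
232 None 234 None 236 None 238 None 240 (np.int64(278), np.int64(293)) 242 (np.int64(275), np.int64(297)) 244 (np.int64(274), np.int64(297)) 246 (np.int64(273), np.int64(297)) 248 (np.int64(273), np.int64(297)) 250 (np.int64(274), np.int64(297)) 252 (np.int64(276), np.int64(301)) 254 (np.int64(282), np.int64(301)) 220 (np.int64(280), np.int64(285))
222 (np.int64(279), np.int64(285))
224 (np.int64(281), np.int64(285))
226 None
228 None
230 None
232 (np.int64(293), np.int64(294))
234 (np.int64(279), np.int64(294))
236 (np.int64(280), np.int64(292))
238 (np.int64(284), np.int64(287))
```

```bash
python3 -m inch '[-0.17,-0.12,-0.4,0,0,0,-1, -0.17,-0.12,-0.8,0,0,0,-1, -0.17,-0.12,-1.2,0,0,0,-1, -0.17,-0.12,-1.6,0,0,0,-1, -0.17,-0.12,-1.6,0,0,0,-1]'
python3 - <<'E'
from h import *
im=bot.capture("side")[:,:,::-1]; cv2.imwrite("pics/s5.png",im)
cv2.imwrite("pics/s5c.png",cv2.resize(im[200:280,250:350],None,fx=7,fy=7,interpolation=cv2.INTER_CUBIC));o=bot.get_obs();print(o["tool_pos"],o["contact_force"])
E
```

```text
time: 5.85
tool_pos: [466.3, 17.2, 92.9]
tcp_rot: [3.138, -0.006, 0.115]
contact_force: [0.3, 0.7, -0.9]
grip_width: 39.4
[466.56562288  17.18947143  93.23080837] [-0.37608416 -0.15208847 -0.30740967]
```

View pics/s5c.png

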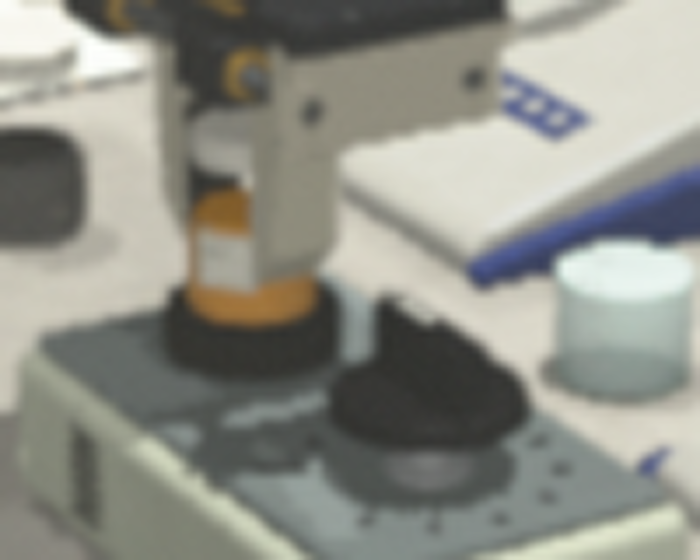

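```bash
python3 -m inch '[0,0,-0.2,0,0,0,-1, 0,0,-0.4,0,0,0,-1, 0,0,-0.6,0,0,0,-1, 0,0,-0.8,0,0,0,-1, 0,0,-0.8,0,0,0,-1]'
```

```text
time: 6.4
tool_pos: [466.4, 17.2, 84.9]
tcp_rot: [3.138, -0.006, 0.115]
contact_force: [-0.6, -0.3, -0.1]
grip_width: 38.9
```

```bash
python3 -m inch '[0,0,-0.1,0,0,0,-1, 0,0,-0.15,0,0,0,-1, 0,0,-0.2,0,0,0,-1, 0,0,-0.2,0,0,0,-1, 0,0,-0.2,0,0,0,-1]'
```

```text
time: 6.9
tool_pos: [466.4, 17.2, 83.0]
tcp_rot: [3.138, -0.006, 0.115]
contact_force: [-0.3, -0.1, -1.1]
grip_width: 38.9
```

```bash
python3 -m inch '[0,0,-0.05,0,0,0,-1, 0,0,-0.08,0,0,0,-1, 0,0,-0.1,0,0,0,-1, 0,0,-0.1,0,0,0,-1, 0,0,-0.1,0,0,0,-1]'
```

```text
time: 7.4
tool_pos: [466.6, 17.2, 82.8]
tcp_rot: [3.138, -0.007, 0.115]
contact_force: [-3.2, -0.1, 9.5]
grip_width: 39.0
```

```bash
python3 -m inch '[0,0,0.07,0,0,0,-1, 0,0,0.07,0,0,0,0.1, 0,0,0.07,0,0,0,0.2, 0,0,0.07,0,0,0,0.3, 0,0,0.07,0,0,0,0.3]'
python3 -m inch '[0,0,1,0,0,0,0.3, 0,0,3,0,0,0,0.3, 0,0,6,0,0,0,0.3, 0,0,10,0,0,0,0.3, 0,0,11,0,0,0,0.3]'
python3 - <<'E'
from h import *
im=bot.capture("side")[:,:,::-1]; cv2.imwrite("pics/s6.png",im)
cv2.imwrite("pics/s6c.png",cv2.resize(im[170:280,240:350],None,fx=5.4,fy=5.4,interpolation=cv2.INTER_CUBIC));o=bot.get_obs();print(o["tool_pos"],o["contact_force"])
E
```

```text
time: 7.9
tool_pos: [466.5, 17.2, 83.4]
tcp_rot: [3.138, -0.007, 0.115]
contact_force: [0.0, 0.2, -1.0]
grip_width: 59.0
time: 8.4
tool_pos: [468.6, 17.0, 197.9]
tcp_rot: [3.136, -0.014, 0.115]
contact_force: [1.0, 1.0, -0.8]
grip_width: 59.6
[468.47210876  17.03269238 197.67619676] [ 0.66711486 -0.05579221  1.11052548]
```

View pics/s6c.png

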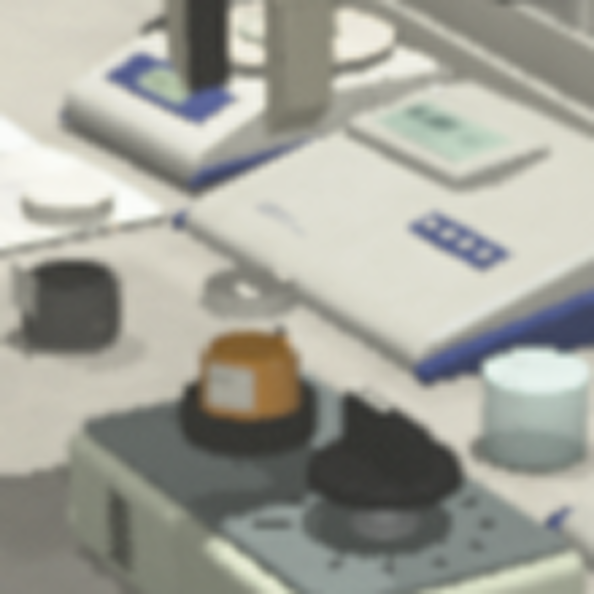

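```bash
python3 - <<'E'
from h import *
print(bot.get_obs()["joint_positions"],bot.get_obs()["tcp_rot"])
s=cv2.imread("pics/s6.png");x0,y0=285,240;S=10
cv2.imwrite("pics/z3.png",cv2.resize(s[y0:y0+50,x0:x0+70],None,fx=S,fy=S,interpolation=cv2.INTER_CUBIC))
E
```

```text
[-0.12594605  0.25921071  1.72921819 -0.00227118  1.13819888  1.33090124] [ 3.13602025 -0.01404203  0.11492488]
```

View pics/z3.png

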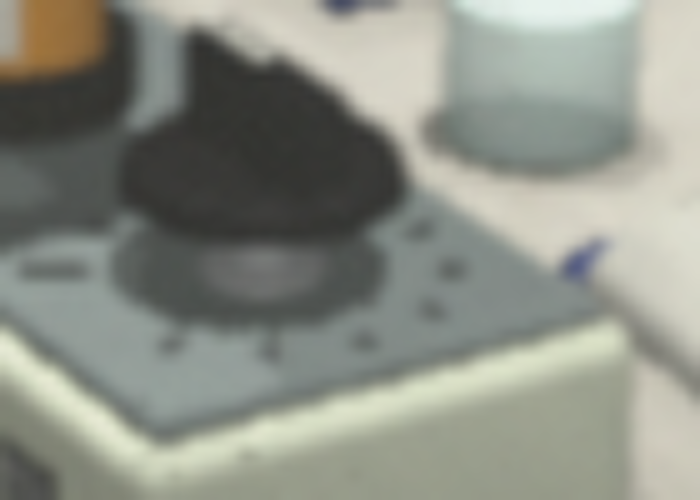

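```bash
python3 - <<'E'
from h import *
from scipy.optimize import least_squares
O={10:(172,343),9:(270,350),8:(365,340),7:(432,310),6:(453,268),5:(420,228)}
k=np.array(list(O));P=np.array([onz("side",285+a/10-.5,240+b/10-.5,60)[:2] for a,b in O.values()])
f=lambda x:(np.c_[x[0]+x[3]*np.cos(x[2]+2.618-k*.5236),x[1]+x[3]*np.sin(x[2]+2.618-k*.5236)]-P).ravel()
r=least_squares(f,[482,-86,0.1,38.5]);print(r.x,r.fun.round(1))
g=lambda x:(np.c_[x[0]+38.5*np.cos(.114+2.618-k*.5236),x[1]+38.5*np.sin(.114+2.618-k*.5236)]-P).ravel()
r=least_squares(g,[482,-86]);print(r.x,r.fun.round(1))
E
```

```text
[ 4.80948657e+02 -8.21784753e+01  1.05951096e-01  3.85867621e+01] [ 0.5  0.6 -0.5 -0.9  0.  -0.2  0.1  0.4 -0.3  0.2  0.2 -0.1]
[480.78282716 -82.30309939] [ 0.6  0.3 -0.3 -1.1  0.1 -0.2  0.2  0.5 -0.4  0.4 -0.1  0. ]
```

```bash
python3 -m inch '[0.3,-2,0,0,0,8.5,-0.48, 0.6,-4,0,0,0,17,-0.48, 0.9,-6,0,0,0,25.5,-0.48, 1.2,-8,0,0,0,34,-0.48, 1.2,-10.2,0,0,0,42.5,-0.48]'
python3 -m inch '[0,0,0,0,0,8.5,-0.48, 0,0,0,0,0,17,-0.48, 0,0,0,0,0,25.5,-0.48, 0,0,-2,0,0,34,-0.48, 0,0,-4,0,0,42.5,-0.48]'
python3 -m inch '[0,0,-2,0,0,5,-0.48, 0,0,-2,0,0,5,-0.48, 0,0,-2,0,0,5,-0.48, 0,0,-2,0,0,5,-0.48, 0,0,-2,0,0,5,-0.48]'
python3 - <<'E'
from h import *
from scipy.spatial.transform import Rotation as R
o=bot.get_obs();print(o["tool_pos"],o["tcp_rot"],o["grip_width"])
A=R.from_euler('xyz',o["tcp_rot"]);B=R.from_euler('xyz',[np.pi,0,.114+np.pi/2]);print((B*A.inv()).as_rotvec(degrees=True))
E
```

```text
time: 8.95
tool_pos: [480.1, -85.5, 196.8]
tcp_rot: [3.137, -0.014, 0.863]
contact_force: [0.3, -0.2, 1.2]
grip_width: 26.1
time: 9.45
tool_pos: [479.9, -85.5, 155.8]
tcp_rot: [3.138, -0.014, 1.611]
contact_force: [0.0, 0.0, 0.1]
grip_width: 23.7
time: 9.95
tool_pos: [480.4, -85.6, 136.7]
tcp_rot: [3.136, -0.013, 1.697]
contact_force: [0.8, -0.5, 0.4]
grip_width: 24.0
[480.3941585  -85.64873126 136.74679675] [ 3.13599599 -0.01276582  1.69707067] 23.999836970191957
[-0.76458927  0.23069108 -0.70120981]
```

```bash
python3 -m inch '[0,0.03,-1,-0.76,0.23,-0.7,-0.48, 0,0.03,-1.9,-0.76,0.23,-0.7,-0.48, 0,0.03,-1.9,-0.76,0.23,-0.7,-0.48, 0,0.03,-1.9,-0.76,0.23,-0.7,-0.48, 0,0.03,-1.9,-0.76,0.23,-0.7,-0.48]'
python3 - <<'E'
from h import *
im=bot.capture("side")[:,:,::-1]; cv2.imwrite("pics/s7.png",im)
cv2.imwrite("pics/s7c.png",cv2.resize(im[190:290,260:360],None,fx=6,fy=6,interpolation=cv2.INTER_CUBIC));o=bot.get_obs();print(o["tool_pos"],o["contact_force"],o["moment"])
E
```

```text
time: 10.45
tool_pos: [480.6, -85.5, 118.1]
tcp_rot: [3.141, 0.0, 1.685]
contact_force: [0.1, -0.9, -0.2]
grip_width: 23.9
[480.63569284 -85.48269997 118.08345027] [ 0.76835365  0.04686101 -0.19113189] [-0.0041482  -0.10796571  0.0491269 ]
```

View pics/s7c.png

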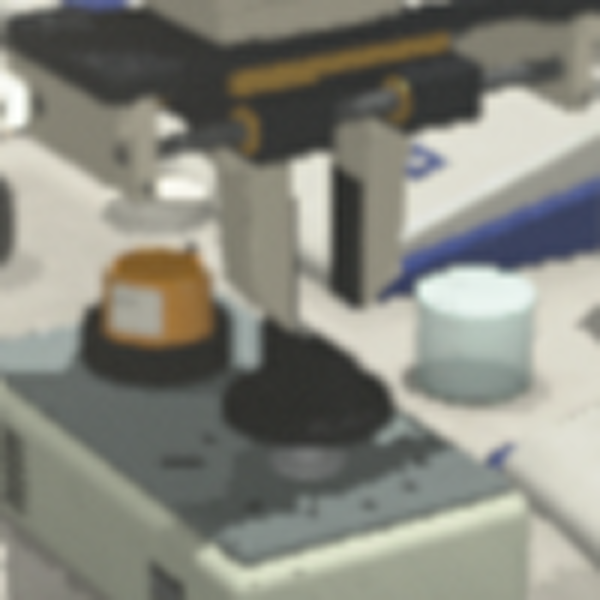

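```bash
python3 - <<'E'
from h import *
for z in(118,85,75): print(proj("side",(480.6,-85.5,z)))
s=cv2.imread("pics/s7.png")
for r in range(252,266,2):
    xs=np.where(s[r,290:332].max(1)<70)[0]+290; print(r,xs.min(),xs.max(),(xs.min()+xs.max())/2)
E
```

```text
(np.float64(311.7886273023281), np.float64(241.02621415244067))
(np.float64(311.60613413424994), np.float64(255.95134982718994))
(np.float64(311.5516601035718), np.float64(260.40648810542496))
252 290 320 305.0
254 298 322 310.0
256 297 323 310.0
258 297 324 310.5
260 298 323 310.5
262 301 321 311.0Traceback (most recent call last):
  File "<stdin>", line 5, in <module>
    return umr_minimum(a, axis, None, out, keepdims, initial, where)
ValueError: zero-size array to reduction operation minimum which has no identity
```

```bash
python3 -m inch '[-0.11,0.05,-0.6,0,0,0,-0.48, -0.11,0.05,-1.2,0,0,0,-0.48, -0.11,0.05,-1.8,0,0,0,-0.48, -0.11,0.05,-2.4,0,0,0,-0.48, -0.11,0.05,-2.7,0,0,0,-0.48]'
python3 -m inch '[0,0,0,0,0,0,-0.48, 0,0,-0.1,0,0,0,-0.48, 0,0,-0.2,0,0,0,-0.48, 0,0,-0.2,0,0,0,-0.48, 0,0,-0.2,0,0,0,-0.48]'
```

```text
time: 11.0
tool_pos: [479.2, -84.9, 90.2]
tcp_rot: [-3.141, -0.0, 1.685]
contact_force: [0.0, 0.1, -0.5]
grip_width: 24.0
time: 11.5
tool_pos: [479.2, -84.9, 88.3]
tcp_rot: [-3.141, -0.0, 1.685]
contact_force: [-0.1, -0.3, -0.2]
grip_width: 23.9
```

```bash
python3 -m inch '[0,0,-0.1,0,0,0,-0.48, 0,0,-0.2,0,0,0,-0.48, 0,0,-0.25,0,0,0,-0.48, 0,0,-0.25,0,0,0,-0.48, 0,0,-0.25,0,0,0,-0.48]'
```

```text
time: 12.0
tool_pos: [479.4, -84.9, 86.3]
tcp_rot: [3.141, -0.0, 1.685]
contact_force: [-1.8, 0.4, 7.0]
grip_width: 23.9
```

```bash
python3 -m inch '[0,0,-0.1,0,0,0,-0.48, 0,0,-0.2,0,0,0,-0.48, 0,0,-0.25,0,0,0,-0.48, 0,0,-0.25,0,0,0,-0.48, 0,0,-0.25,0,0,0,-0.48]'
```

```text
time: 12.5
tool_pos: [479.5, -85.0, 84.6]
tcp_rot: [3.141, 0.0, 1.685]
contact_force: [-2.8, 0.5, 10.7]
grip_width: 23.8
```

```bash
python3 -m inch '[0,0,0.1,0,0,0,-0.48, 0,0,0.15,0,0,0,-0.6, 0,0,0.15,0,0,0,-1, 0,0,0.15,0,0,0,-1, 0,0,0.15,0,0,0,-1]'
```

```text
time: 13.0
tool_pos: [480.7, -84.9, 86.7]
tcp_rot: [3.138, 0.001, 1.685]
contact_force: [3.3, 3.1, 4.7]
grip_width: 11.8
```

```bash
python3 -m inch '[0,0,-0.1,0,0,0,-1, 0,0,-0.2,0,0,0,-1, 0,0,-0.3,0,0,0,-1, 0,0,-0.35,0,0,0,-1, 0,0,-0.35,0,0,0,-1]'
```

```text
time: 13.5
tool_pos: [480.9, -84.9, 83.9]
tcp_rot: [3.137, 0.001, 1.685]
contact_force: [-0.4, 2.1, 13.3]
grip_width: 11.7
```

```bash
python3 -m inch '[0,0,-0.06,0,0,0,-1, 0,0,-0.11,0,0,0,-1, 0,0,-0.15,0,0,0,-1, 0,0,-0.15,0,0,0,-1, 0,0,-0.15,0,0,0,-1]'
```

```text
time: 14.0
tool_pos: [480.9, -84.9, 83.3]
tcp_rot: [3.137, 0.001, 1.685]
contact_force: [-1.3, 2.4, 14.3]
grip_width: 12.1
```

```bash
python3 -m inch '[0,0,-0.1,0,0,-6,-1, 0,0,-0.1,0,0,-12,-1, 0,0,-0.1,0,0,-18,-1, 0,0,-0.1,0,0,-24,-1, 0,0,-0.1,0,0,-30,-1]'
python3 - <<'E'
from h import *
o=bot.get_obs();print(o["tool_pos"],np.degrees(o["tcp_rot"]),o["contact_force"],o["moment"])
E
```

```text
time: 14.5
tool_pos: [480.4, -84.7, 83.1]
tcp_rot: [3.138, 0.002, 1.157]
contact_force: [-2.9, 2.4, 15.2]
grip_width: 11.8
[480.38164522 -84.74988077  83.13270949] [1.79781589e+02 9.83354034e-02 6.63147156e+01] [-2.9074076   2.39078655 15.21931961] [0.45856587 0.6392897  0.02843194]
```

```bash
python3 -m inch '[0,0,-0.09,0,0,-6,-1, 0,0,-0.09,0,0,-12,-1, 0,0,-0.09,0,0,-18,-1, 0,0,-0.09,0,0,-24,-1, 0,0,-0.09,0,0,-29.8,-1]'
python3 - <<'E'
from h import *
o=bot.get_obs();print(o["tool_pos"],np.degrees(o["tcp_rot"]),o["contact_force"],o["moment"])
E
```

```text
time: 15.0
tool_pos: [480.0, -84.4, 83.1]
tcp_rot: [3.138, 0.002, 0.633]
contact_force: [-3.0, 4.0, 15.4]
grip_width: 11.6
[479.96263536 -84.42802235  83.10056665] [1.79816342e+02 1.12560229e-01 3.62772437e+01] [-2.95849255  3.97318314 15.42539398] [0.79811161 0.54694942 0.04555411]
```

```bash
python3 -m inch '[0,0,-0.09,0,0,-6,-1, 0,0,-0.09,0,0,-12,-1, 0,0,-0.09,0,0,-18,-1, 0,0,-0.09,0,0,-24,-1, 0,0,-0.09,0,0,-29,-1]'
python3 - <<'E'
from h import *
o=bot.get_obs();print(o["tool_pos"],np.degrees(o["tcp_rot"]),o["contact_force"],o["moment"])
E
```

```text
time: 15.5
tool_pos: [479.8, -83.9, 83.1]
tcp_rot: [3.139, 0.002, 0.123]
contact_force: [-2.6, 4.4, 14.8]
grip_width: 11.6
[479.77117604 -83.94037412  83.08523119] [1.79853084e+02 1.12623996e-01 7.03771935e+00] [-2.62396119  4.44247328 14.84720084] [ 1.00924816  0.45908733 -0.03320495]
```

```bash
python3 -m inch '[0,0,-0.08,0,0,-0.4,-1, 0,0,-0.08,0,0,-0.4,-1, 0,0,-0.07,0,0,-0.4,-0.6, 0,0,-0.07,0,0,-0.4,-0.48, 0,0,-0.07,0,0,-0.4,-0.48]'
python3 - <<'E'
from h import *
o=bot.get_obs();print(o["tool_pos"],np.degrees(o["tcp_rot"]),o["contact_force"],o["moment"])
E
```

```text
time: 16.0
tool_pos: [480.6, -85.0, 83.6]
tcp_rot: [3.137, -0.0, 0.116]
contact_force: [-0.6, -2.8, 12.8]
grip_width: 23.4
[480.58371168 -84.9651565   83.58591507] [ 1.79715016e+02 -1.16848278e-04  6.67066389e+00] [-0.5704234  -2.83290944 12.82880065] [-0.38103457  0.1721607   0.05521628]
```

Now lift slowly, then clear.

```bash
python3 -m inch '[0,0,0.1,0,0,0,-0.48, 0,0,0.25,0,0,0,-0.48, 0,0,0.4,0,0,0,-0.48, 0,0,0.6,0,0,0,-0.48, 0,0,1,0,0,0,-0.48]'
python3 -m inch '[0,0,2,0,0,0,-0.48, 0,0,5,0,0,0,-0.48, 0,0,9,0,0,0,-0.48, -1,-4,12,0,0,0,-0.48, -2,-8,14,0,0,0,-0.48]'
python3 -m inch '[-1,-5,0,0,0,0,-0.48, -2,-10,0,0,0,0,-0.48, -4,-14,0,0,0,0,-0.48, -6,-18,0,0,0,0,-0.48, -8,-22,0,0,0,0,-0.48]'
python3 -m inch '[-2,-4,0,0,0,0,-0.48, -4,-8,0,0,0,0,-0.48, -6,-8,0,0,0,0,-0.48, -8,-8,0,0,0,0,-0.48, -8,-8,0,0,0,0,-0.48]'
python3 - <<'E'
from h import *
for n in("side","top"):
    im=bot.capture(n)[:,:,::-1]; cv2.imwrite(f"pics/{n}9.png",im)
    r=im[190:310,250:400] if n=="side" else im[225:325,240:440]
    cv2.imwrite(f"pics/{n}9c.png",cv2.resize(r,None,fx=4,fy=4,interpolation=cv2.INTER_CUBIC))
E
```

```text
time: 16.5
tool_pos: [479.8, -84.8, 93.0]
tcp_rot: [3.137, 0.002, 0.116]
contact_force: [-0.5, 0.4, 0.5]
grip_width: 23.9
time: 17.0
tool_pos: [460.0, -165.0, 235.3]
tcp_rot: [3.136, 0.0, 0.12]
contact_force: [0.6, -0.2, -0.5]
grip_width: 24.2
time: 17.5
tool_pos: [378.7, -386.4, 235.0]
tcp_rot: [3.137, 0.001, 0.119]
contact_force: [0.8, -0.6, 0.0]
grip_width: 23.6
time: 18.0
tool_pos: [296.5, -466.5, 234.6]
tcp_rot: [3.139, 0.002, 0.117]
contact_force: [0.5, 1.0, -0.4]
grip_width: 24.0
```

View pics/side9c.png

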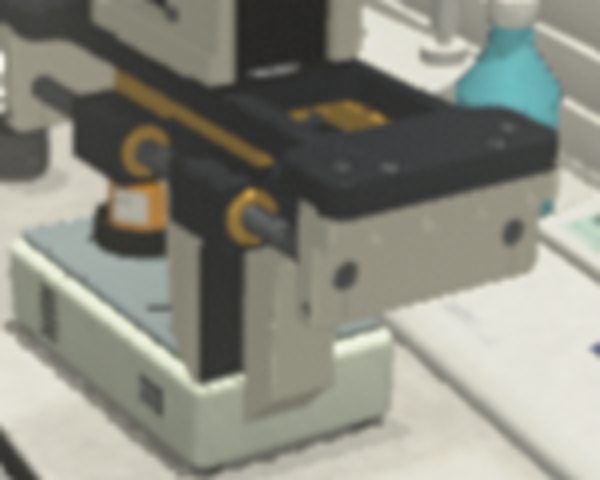

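View pics/top9c.png

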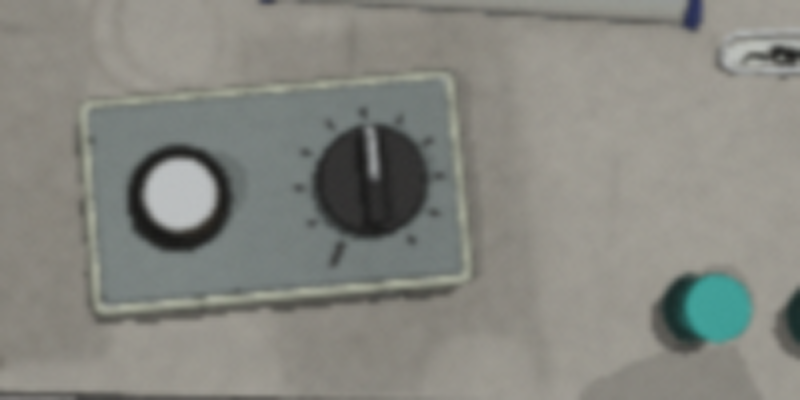

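```bash
python3 - <<'E'
from h import *
t=cv2.imread("pics/top9.png");S=4
g=cv2.resize(t,None,fx=S,fy=S,interpolation=cv2.INTER_CUBIC);hsv=cv2.cvtColor(g,cv2.COLOR_BGR2HSV)
def big(m,roi):
    x0,y0,x1,y1=[S*a for a in roi];mm=np.zeros(m.shape,np.uint8);mm[y0:y1,x0:x1]=m[y0:y1,x0:x1]*255
    return max(cv2.findContours(mm,0,1)[0],key=cv2.contourArea)
c=big(hsv[...,2]>120,(325,256,340,270));b=(cv2.boxPoints(cv2.minAreaRect(c))+.5)/S-.5
Q=np.array([onz("top",*q,108) for q in b]);vx=max([(Q[i]-Q[i-1]) for i in range(4)],key=np.linalg.norm);vx*=np.sign(vx[0]);print("pointer deg",np.degrees(np.arctan2(vx[1],vx[0])),Q.mean(0))
c=big(hsv[...,2]>130,(270,255,300,293));e=cv2.fitEllipse(c);u,v=(np.array(e[0])+.5)/S-.5
p=onz("top",u,v,126);k=np.linalg.norm(onz("top",u+1,v,126)-p);print("cap",p,np.array(e[1])/S*k)
o=bot.get_obs();print(o["time"],o["contact_force"],o["dq"].round(3))
E
```

```text
pointer deg 5.922175758617 [495.69505019 -84.7087293  108.        ]
cap [469.34648707  14.45796399 126.        ] [35.70173538 35.77273724]
18.1 [-0.11671659  0.40246345  0.56454962] [ 0.02   0.003 -0.009  0.    -0.001  0.001]
```

```bash
python3 -m inch '[-2,-1,2,0,0,0,-0.48, -4,-2,4,0,0,0,-0.48, -7,-2,6,0,0,0,-0.48, -10,-2,8,0,0,0,-0.48, -12,-2,8,0,0,0,-0.48]'
python3 -m inch '[0,0,0,0,0,0,-0.48, 0,0,0,0,0,0,-0.48, 0,0,0,0,0,0,-0.48, 0,0,0,0,0,0,-0.48, 0,0,0,0,0,0,-0.48]'
python3 - <<'E'
from h import *
im=bot.capture("side")[:,:,::-1]; cv2.imwrite("pics/s10.png",im)
cv2.imwrite("pics/s10c.png",cv2.resize(im[190:390,240:500],None,fx=3,fy=3,interpolation=cv2.INTER_CUBIC))
print(proj("side",(467,16,126)),proj("side",(467,16,76)))
E
```

```text
time: 18.6
tool_pos: [178.6, -487.2, 318.0]
tcp_rot: [3.132, 0.0, 0.119]
contact_force: [0.7, -0.2, -0.8]
grip_width: 23.8
time: 19.1
tool_pos: [179.4, -487.0, 317.6]
tcp_rot: [3.133, 0.0, 0.121]
contact_force: [-0.4, -0.4, 0.2]
grip_width: 23.8
(np.float64(285.6419597597883), np.float64(221.8294386732752)) (np.float64(285.80940656387554), np.float64(243.21258775509318))
```

View pics/s10c.png

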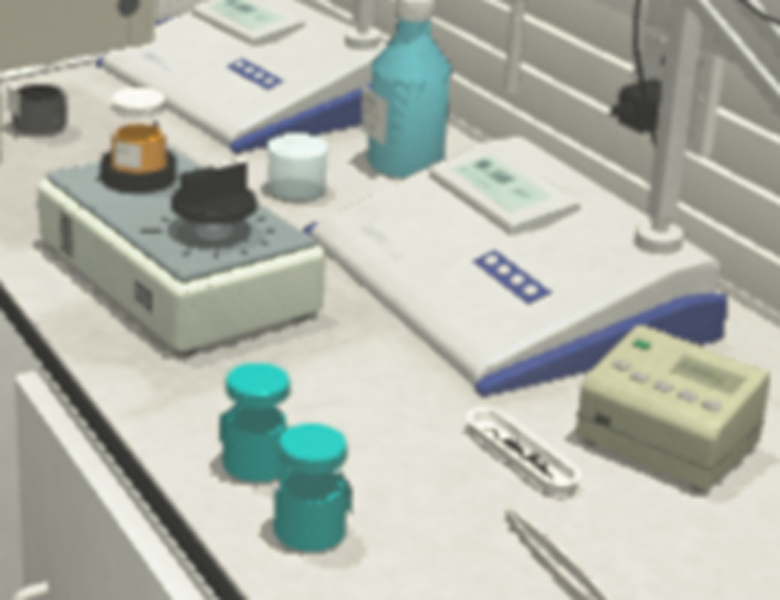

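```bash
python3 -c "
from plant import bot
print(bot.close_job())"
```

```text
the job is handed in; nothing more can be done
None
```

I put the small orange jar in the mixer's cup, then set the dial to the fifth short mark and handed the job in at about 19 s; it returned no verdict.

**Jar:** I lowered it until it pressed on the cup floor with about 9.5 N at the expected height, then let go. The last side picture shows it upright in the cup with its cap no higher than a seated jar's should be. The top view puts the cap about 2 mm off the cup's centre, which is within the 3 mm clearance.

**Dial:** It started at mark 2. I found the skirt about 27 mm above the deck by touch and pushed it down about 4 mm, reading 14.3 to 15.4 N. I then turned it 90° clockwise, which is three clicks. I counted clicks from the measured tool angle, not by feeling each one. I opened the fingers while it was still down and lifted off, and no force was left on the tool afterwards. The pointer now measures 5.9°, against 6.5° for the fifth mark.

**Checks that disagreed:** The two cameras differed by about 2–4 mm on positions. I settled this with the finger positions in the side view and contact forces.

**Other objects:** The turquoise look-alikes, tweezers, boat and console looked untouched in the last picture. I did not re-check the large jar, which was on the other side from the small jar's place; the arm never went near it.

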